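# Set the hot plate's click-stop dial and start it

## Task

Set the small bench hot plate and start it: with a fingertip against one side of the dial's wing, push the dial clockwise (seen from above) by exactly four clicks from where it stands, without going past the fourth, then press the round button to the right of the dial all the way down and let it come up again. Do not pinch the wing and pick nothing up; the hot plate, the beaker on it and the things beside it stay where they stand.

Things in the scene. Friction and masses are not known exactly. Their poses are not given: they have to be found in the camera images.
- hotplate: White hot plate, a low box 160 (x) x 305 (y) x 52 mm high, 2 kg, loose on the bench. Origin: centre of its underside; at yaw 0 x points away from the robot, y to the robot's left; z up. On top: a round white heating plate (100 mm across, top 64 mm above the bench) at y = +80 mm with a beaker on it; the dial at y = -55 mm; the round button at y = -125 mm.
- dial_axis (a point): Point on the dial's upright axis, 75 mm above the bench, half-way up the wing. The dial is a black disc 76 mm across, its top 61 mm above the bench; across its middle stands an upright wing (grip bar) 72 mm long, 12 mm thick, from 61 to 89 mm above the bench. It only turns; it cannot be lifted or pressed.
- wing_end (a point): Pointer end of the wing (white line on its top and end), half-way up, 36 mm from the axis; the other end lies opposite. The wing points from dial_axis to here; at the start 125 degrees anticlockwise (seen from above) of the housing's +x. White ticks on the panel round the dial mark the stop positions, longer ones positions 0, 5 and 10.
- wing_a: One half of the wing's thickness, 72 x 6 x 28 mm: the anticlockwise flank at the pointer end (the side to push there to turn clockwise). Origin: on the dial's axis, at the wing's foot; x towards the pointer end, y out of this flank, z up.
- wing_b: The other half of the wing's thickness, same size and same origin and axes, lying on the -y side: the flank that leads at the pointer end.
- dial (a joint): Dial angle in rad, 0 at its first stop position, growing clockwise seen from above. Each click is 25 degrees (0.436 rad); positions 0 to 10, the fourth click is at 1.745. It starts at position 0. It resists most, 0.11 N m, a quarter of the way to the next position (4 N at 28 mm from the axis, more if fast); past half-way it snaps forward to the next position by itself and stays there.
- start_top (a point): Centre of the top face of the round white push button, 22 mm across, to the right of the dial; about 73 mm above the bench. It is pressed straight down.
- start (a joint): Travel of the button in m: 0 up, 0.005 fully down, which takes 4 N; a spring brings it back up.
- beaker: Small glass beaker, 45 mm across, 46 mm high, standing loose on the heating plate. Origin: centre of its foot; z up.
- objective_case: Upright round case, 34 mm across, 68 mm high, loose on the bench to the right of the hot plate. Origin: centre of its foot; z up.
- post_holder: Black upright tube with a side thumb screw, 25 x 40 mm, 52 mm high, loose on the bench in front of the hot plate. Origin: centre of its foot; z up.
Not all that is in view belongs to the job. What is shaped like the beaker but orange is not meant.

How it is judged:
By the outcome, as a careful person would: the job done as asked, in the order asked, and still so for the second after the job is handed in, with the robot touching nothing.
It also fails if it takes over 54 s, if anything falls off the work surface, if the arm or the gripper's body presses on something with over 40 N, if the wrist force passes 120 N, or if a joint passes its speed limit or range.

## Robot

A 6-joint arm with a two-finger parallel gripper is mounted at the origin on a cart in front of the work surface, level with it; the furniture and walls round the work are solid. World frame = base frame: x ahead of the robot, y to its left, z up, the work surface at z = 0. Lengths are in mm, angles in rad, forces in N, time in s.
With the tool pointing down it reaches from about 350 to 875 mm from the base axis. Payload 4.2 kg.
Tool frame: the origin (TCP) lies at the very end of the fingers, on their centre line; the grasp point (between the pads) lies 19 mm behind it (arm.grip_point_offset is the distance from the TCP to the grasp point, in mm); z points along the fingers, y is the direction in which the jaws open and shut (so a half turn about z gives the same grasp; the last joint's range is limited). The gripper opens to 85 mm and grips with 20 to 120 N. Pads are 22 mm wide; open, the fingers measure 114 mm over their backs; the gripper's body (76 mm by 85 mm) begins 54 mm behind the grasp point. The pads swing forward as they close: fully open they stand 13 mm farther back than shut.
Start: joints at [-0.951, 0.385, 0.008, 0, -1.194, -0.259], TCP at [220.653, -584.732, 231.312] pointing down, gripper open.
Joint ranges: [-3.14, 3.14], [-1.21, 2.06], [-1.07, 1.41], [-3.16, 2.05], [-2.99, -0.16], [-3.1, 3.1]. Speed limits (rad/s): [2.79, 2.79, 3.14, 3.14, 3.14, 3.14].

## Interface

Orientations are given as a unit quaternion [x, y, z, w].
In Python, from bench import arm gives the robot as it stands.
- The arm moves only by the tool drive_tool, never from a script. Its argument "steps" is a list of rows, each a list of 5 numbers: the shift along the tool's x, y, z in m, then the turn about the tool's z in degrees, then the finger opening in m, from 0 to 0.0854. A call has 1 to 20 rows; each row shifts and turns the commanded pose from where the row before left it, along the tool's axes as they then stand; what a row does not reach is not made up. A row lasts 1/10 s, in which the tool goes at most 50 mm and 8.59 degrees, less where a joint would pass 70% of its speed; a pose out of reach is approached as far as the arm can. A call is refused whole if a number of a shift passes 0.05 or a number of a turn 8.59, either way. A call with a gripper value outside its range is refused whole. The fingers move at their own pace and stop on an object; the grip force is fixed at half the most. Time passes only in rows, so rows that do not move let the fingers close. It gives the time, the measured TCP pose, the force and the opening at its end, in the units of the state.
- arm.read_state(): the state, without advancing time (a new reading comes with each control period).
- arm.get_image(name): name is "scene" or "top"; returns (picture, depth): 384x512x3 uint8, blue, green, red; 384x512 float32, mm along the optical axis (not along the pixel's ray), 0 where there is no reading.
- arm.camera_params(name): a dict with "K" (3x3 intrinsics, pixels), "dist" ([k1, k2, p1, p2, k3] as OpenCV has them; the pictures are not rectified), "world_to_cam" (4x4, takes a point from world to camera coordinates). Camera axes: x right, y up, looking along -z (the intrinsics and any distortion apply to the point x, -y, -z); pixel columns grow to the right and rows downward; lengths in mm; the calibration is good to about 2 mm. A picture is of the moment at which its call begins. camera_params takes no time and is no camera call.
- arm.job_done(): hands the job in, once; it reports no verdict.
The state is a dict: "clock": time; "joints": joint angles; "joint_vel": joint speeds; "joint_efforts": joint torques, N m; "position": TCP position; "ee_rot": TCP orientation; "contact_force": force on the tool from outside, world axes, zero at the start; "wrist_torque": the same for the moment, N m; "gripper_width": finger opening in mm.
Only numpy, scipy, OpenCV 4.12 (cv2) and the standard library are available. Lean on these libraries where they do the work, as an engineer would, in place of code of your own. Each camera call takes 0.05 s, during which the arm holds its last target.

## Working session

There is one attempt and no reset: what is moved stays moved. The work goes in short steps, Python scripts to look and compute and a tool call to move; the robot and the scene stay as the last step left them, time stands still between calls to the robot, and variables do not carry over. Pictures are saved under pics/ and viewed, and the job is handed in when it is done.

Besides the shell and the picture viewer there is one more tool, called after "Request:" as a command line: name --pt "numbers of a row" for each row, then --argument value for the rest. drive_tool: Moves the arm, as the interface text tells. Its arguments: {"type":"object","properties":{"steps":{"type":"array"}},"required":["steps"]}

```bash
mkdir -p pics; cat > h.py <<'E'
import numpy as np, cv2
from bench import arm
def und(name,uv):
    p=arm.camera_params(name);K=np.array(p["K"]);d=np.array(p["dist"])
    return cv2.undistortPoints(np.array(uv,float).reshape(-1,1,2),K,d).reshape(-1,2)
def onplane(name,uv,z):
    p=arm.camera_params(name);T=np.array(p["world_to_cam"]);R=T[:3,:3];c=-R.T@T[:3,3]
    n=und(name,uv);d=np.c_[n[:,0],-n[:,1],-np.ones(len(n))]@R
    s=(z-c[2])/d[:,2];return c+d*s[:,None]
def proj(name,P):
    p=arm.camera_params(name);T=np.array(p["world_to_cam"]);P=np.array(P,float).reshape(-1,3)
    q=P@T[:3,:3].T+T[:3,3];q=q*[1,-1,-1]
    return cv2.projectPoints(q,np.zeros(3),np.zeros(3),np.array(p["K"]),np.array(p["dist"]))[0].reshape(-1,2)
E
python3 - <<'E'
from h import *
for n in("scene","top"):
    im,d=arm.get_image(n);cv2.imwrite(f"pics/{n}0.png",im);np.save(f"{n}0.npy",d)
    p=arm.camera_params(n);T=np.array(p["world_to_cam"]);print(n,np.round(-T[:3,:3].T@T[:3,3]),np.round(p["K"]),p["dist"])
print(arm.read_state())
E
```

```text
scene [ 82. 337. 726.] [[447.   0. 258.]
 [  0. 447. 187.]
 [  0.   0.   1.]] [0.01007738 0.         0.         0.         0.        ]
top [335.  40. 979.] [[430.   0. 263.]
 [  0. 430. 190.]
 [  0.   0.   1.]] [-0.02764664  0.          0.          0.          0.        ]
{'clock': 0.1, 'joints': array([-9.51423537e-01,  3.85455871e-01,  6.76827072e-03, -4.27512809e-04,
       -1.19399030e+00, -2.58587488e-01]), 'joint_vel': array([-0.00059131, -0.00182892,  0.00342328,  0.00095035, -0.00031266,
        0.00209052]), 'joint_efforts': array([-5.08211269e-04, -3.93319273e+01,  1.88928580e+01,  4.19790164e+00,
       -2.58583525e-03,  4.83970283e-06]), 'position': array([ 220.45604265, -584.27565127,  230.34870133]), 'ee_rot': array([-1.79338223e-01,  9.83787008e-01,  9.36030855e-04, -2.20001761e-04]), 'contact_force': array([ 0.93582366,  0.43759924, -0.04906889]), 'wrist_torque': array([-0.01673404, -0.00874143,  0.03204194]), 'gripper_width': 85.26929293612099}
```

View pics/scene0.png

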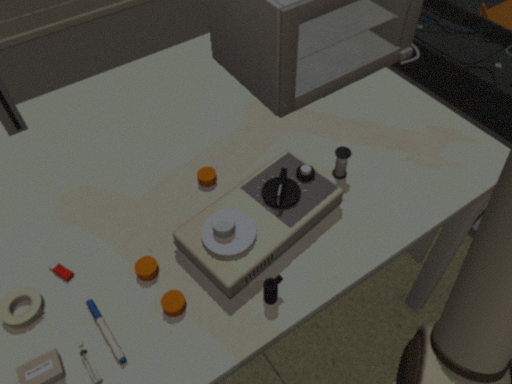

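View pics/top0.png

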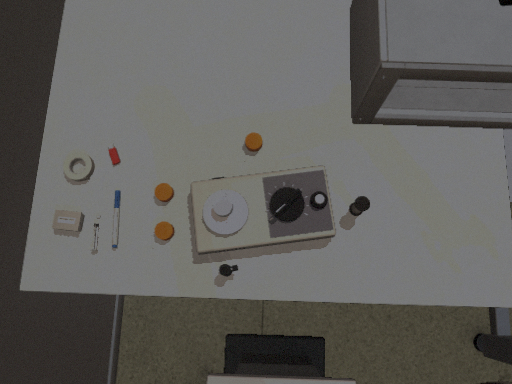

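The top view has +x up and +y left. The hot plate spans about (192–333, 168–250), the dial is near (287,205) and the button near (319,200). The objective case is at (359,206), the post holder at (227,270), and a cabinet stands at the upper right.

```bash
python3 - <<'E'
from h import *
im=cv2.imread("pics/top0.png");c=im[160:260,180:380];c=cv2.convertScaleAbs(c,alpha=1.6)
cv2.imwrite("pics/topz.png",cv2.resize(c,None,fx=4,fy=4,interpolation=cv2.INTER_CUBIC))
im=cv2.imread("pics/scene0.png");c=im[140:300,160:360];c=cv2.convertScaleAbs(c,alpha=1.6)
cv2.imwrite("pics/scenez.png",cv2.resize(c,None,fx=3.5,fy=3.5,interpolation=cv2.INTER_CUBIC))
E
```

```text
(no output)
```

View pics/topz.png

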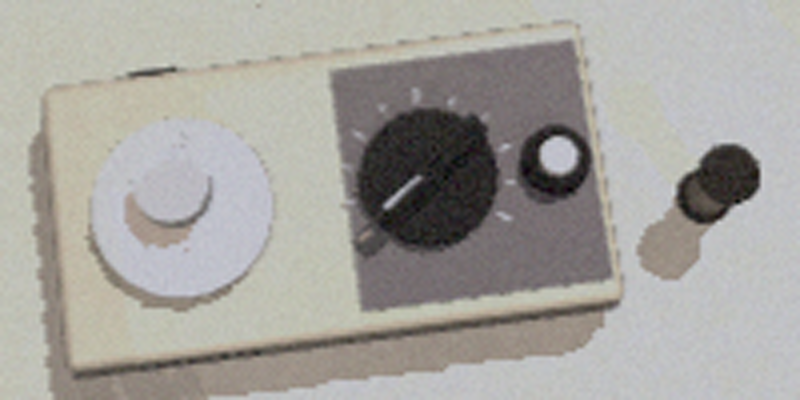

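View pics/scenez.png

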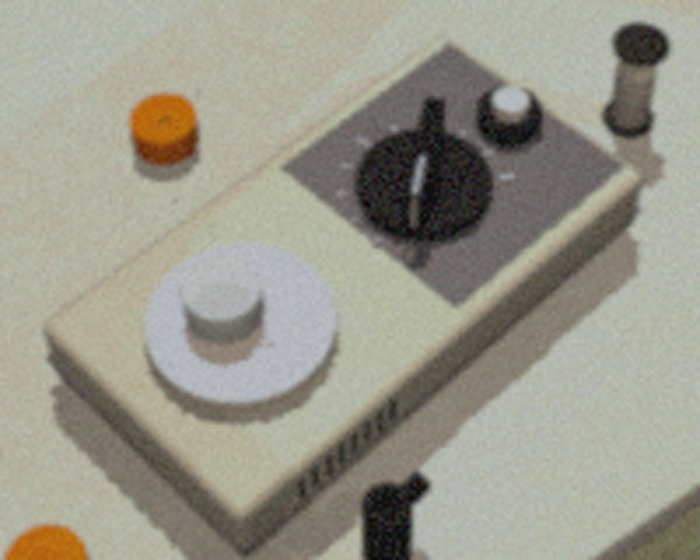

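```bash
python3 - <<'E'
from h import *
d=np.load("top0.npy");p=arm.camera_params("top");T=np.array(p["world_to_cam"]);R=T[:3,:3];c=-R.T@T[:3,3]
v,u=np.mgrid[0:384,0:512];uv=np.c_[u.ravel(),v.ravel()];n=und("top",uv)
P=(np.c_[n[:,0],-n[:,1],-np.ones(len(n))]*d.reshape(-1,1)-T[:3,3])@R
Z=P[:,2].reshape(384,512)
print("bench z",np.median(Z[60:120,150:330]), Z[60:120,150:330].std())
m=((Z>30)&(Z<130)).astype(np.uint8); m[:160]=0;m[262:]=0;m[:,:180]=0;m[:,345:]=0
m=cv2.morphologyEx(m,cv2.MORPH_OPEN,np.ones((3,3)))
cs=cv2.findContours(m,0,2)[0];k=max(cs,key=cv2.contourArea)[:,0]
r=cv2.minAreaRect(onplane("top",k,52)[:,:2].astype(np.float32));print("plate",r)
# button white, pointer line
im=cv2.imread("pics/top0.png");g=im.min(2)
for name,(a,b,c0,d0),z,t in (("btn",(190,210,310,330),73,110),("line",(198,216,272,290),89,90)):
    s=g[a:b,c0:d0];ys,xs=np.where(s>t);w=onplane("top",np.c_[xs+c0,ys+a],z);print(name,len(xs),w.mean(0),np.ptp(w,axis=0))
    if name=="line":
        vx=cv2.fitLine(w[:,:2].astype(np.float32),2,0,.01,.01).ravel();print(vx,np.degrees(np.arctan2(vx[1],vx[0])))
# dial black disc at z=61
for nm,sl in (("top",(165,250,265,335)),("scene",(160,220,255,305))):
    im=cv2.imread(f"pics/{nm}0.png");a,b,c0,d0=sl
    s=(im[a:b,c0:d0].max(2)<42).astype(np.uint8);s=cv2.morphologyEx(s,cv2.MORPH_CLOSE,np.ones((5,5)))
    s=cv2.morphologyEx(s,cv2.MORPH_OPEN,cv2.getStructuringElement(2,(11,11)))
    for k in cv2.findContours(s,0,2)[0]:
        if cv2.contourArea(k)<100: continue
        w=onplane(nm,k[:,0]+[c0,a],61)[:,:2].astype(np.float32)
        print(nm,"dial",cv2.contourArea(k),cv2.minEnclosingCircle(w),cv2.fitEllipse(w))
# heights near
def z(u,v):return np.round(Z[v-1:v+2,u-1:u+2],0)
print(z(319,200)); print(z(225,212)); print("cabinet front",P.reshape(384,512,3)[120,[365,400,450,500]], P.reshape(384,512,3)[75,[365,400,450]])
for q in((359,206),(362,204),(227,270)):print(q,P.reshape(384,512,3)[q[1],q[0]])
E
```

```text
bench z 1.1341726525549032 59.43684435563617
plate ((507.96051025390625, 53.2880859375), (163.44244384765625, 303.448486328125), 9.288158416748047)
btn 58 [529.00991871 -71.47462897  73.        ] [27.23911955 28.0322877   0.        ]
line 9 [500.781134    15.64946246  89.        ] [15.52309114 16.4590996   0.        ]
[  0.7050542   -0.70915335 500.78113     15.649463  ] -45.166073
top dial 890.5 ((517.60205078125, -2.092280149459839), 39.87092971801758) ((516.0015869140625, -1.4442400932312012), (72.07463836669922, 76.82068634033203), 53.16069793701172)
scene dial 975.5 ((512.6920776367188, 0.8070039749145508), 42.44204330444336) ((512.8870239257812, 1.0661600828170776), (73.13288879394531, 81.08232116699219), 48.480926513671875)
[[77. 74. 76.]
 [73. 73. 74.]
 [74. 72. 72.]]
[[84. 85. 87.]
 [88. 86. 86.]
 [86. 88. 85.]]
cabinet front [[ 724.13281555 -179.83446402   43.49323236]
 [ 724.66204348 -259.64414119   48.87216082]
 [ 723.61522337 -370.58120468   60.99218842]
 [ 725.9017811  -483.74958694   65.46108702]] [[ 766.96338053 -150.68463022  177.17042624]
 [ 722.39711576 -194.06199472  264.07897039]
 [ 723.39614434 -283.94427408  268.47369535]]
(359, 206) [ 514.90855654 -156.52974539   70.3176794 ]
(362, 204) [ 520.28249148 -163.92519543   66.48543422]
(227, 270) [372.46082843 125.57058539  11.28652452]
```

Request:
drive_tool --pt "-0.022 0.0226 0 0 0" --pt "-0.022 0.0226 0 0 0" --pt "-0.022 0.0226 0 0 0" --pt "-0.022 0.0226 0 0 0" --pt "-0.022 0.0226 0 0 0" --pt "-0.022 0.0226 0 0 0" --pt "-0.022 0.0226 0 0 0" --pt "-0.022 0.0226 0 0 0" --pt "-0.022 0.0226 0 0 0" --pt "-0.022 0.0226 0 0 0" --pt "-0.022 0.0226 0 0 0" --pt "-0.022 0.0226 0 0 0" --pt "-0.022 0.0226 0 0 0" --pt "-0.022 0.0226 0 0 0" --pt "-0.022 0.0226 0 0 0" --pt "-0.022 0.0226 0 0 0" --pt "-0.022 0.0226 0 0 0" --pt "-0.022 0.0226 0 0 0" --pt "-0.022 0.0226 0 0 0" --pt "-0.022 0.0226 0 0 0"

```text
clock: 2.1
position: [472.8, -5.3, 231.0]
ee_rot: [-0.179, 0.984, 0.0, -0.0]
contact_force: [0.6, 0.0, 0.2]
gripper_width: -0.1
```

Request:
drive_tool --pt "0 0 0.02 -6 0" --pt "0 0 0.02 -6 0" --pt "0 0 0.02 -6 0" --pt "0 0 0.02 -6 0" --pt "0 0 0 0 0" --pt "0 0 0 0 0"

```text
clock: 2.7
position: [472.8, -6.6, 151.4]
ee_rot: [-0.379, 0.925, -0.0, -0.0]
contact_force: [0.8, 0.2, 0.3]
gripper_width: -0.1
```

```bash
cat >> h.py <<'E'
A=np.array([516.5,-1.2])
def st():
    s=arm.read_state();x,y,z,w=s["ee_rot"]
    from scipy.spatial.transform import Rotation as Ro
    M=Ro.from_quat(s["ee_rot"]).as_matrix();h=np.degrees(np.arctan2(M[1,0],M[0,0]))
    d=s["position"][:2]-A
    print("t",s["clock"],"pos",s["position"].round(1),"head",round(h,1),"F",s["contact_force"].round(1),"g",round(s["gripper_width"],1),"rel tool xy",(d@M[:2,:2]).round(1),"tilt",M[:,2].round(3),"j",s["joints"].round(2))
    return s,M
E
python3 - <<'E'
from h import *
st()
im,d=arm.get_image("scene");cv2.imwrite("pics/s1.png",cv2.resize(im[100:320,130:430],None,fx=2.5,fy=2.5))
E
```

```text
t 2.7 pos [472.8  -6.6 151.4] head -135.4 F [0.8 0.2 0.3] g -0.1 rel tool xy [34.9 26.8] tilt [-0.001 -0.001 -1.   ] j [ 0.33  0.21 -0.47  0.   -0.89 -1.12]
```

View pics/s1.png

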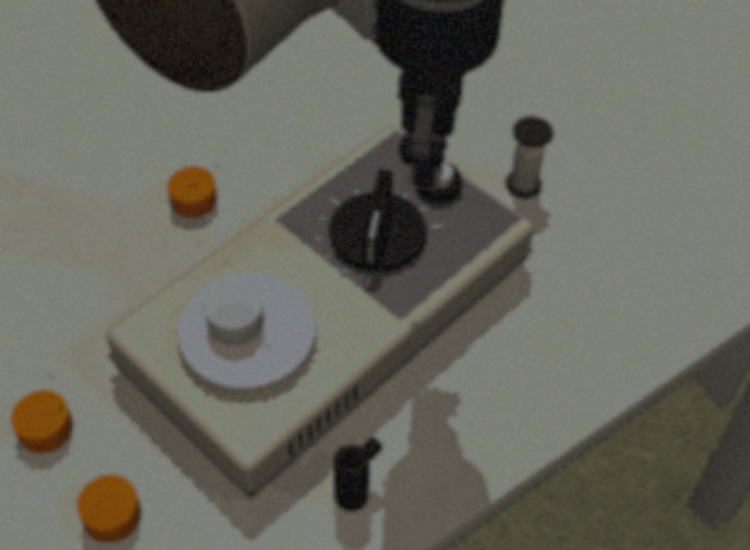

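The closed fingertips are at z 151, on the near-right side of the wing's pointer end as planned. The pointer is still at the start position. Descending beside the wing now.

Request:
drive_tool --pt "0 0 0.02 0 0" --pt "0 0.001 0.02 0 0" --pt "0 0 0.02 0 0" --pt "0 0 0.015 0 0" --pt "0 0 0.008 0 0" --pt "0 0 0 0 0" --pt "-0.006 0 0 0 0" --pt "-0.005 0 0 0 0" --pt "0 0 0 0 0" --pt "0 0 0 0 0"

```text
clock: 3.75
position: [480.3, 2.2, 68.7]
ee_rot: [-0.38, 0.925, -0.0, 0.001]
contact_force: [-0.8, -0.4, 0.8]
gripper_width: -0.4
```

```bash
python3 - <<'E'
from h import *
st()
for n in("scene","top"):
    im,d=arm.get_image(n);c=im[140:280,200:370] if n=="scene" else im[160:260,220:350]
    cv2.imwrite(f"pics/{n}2.png",cv2.resize(cv2.convertScaleAbs(c,alpha=1.6),None,fx=4,fy=4,interpolation=2))
E
```

```text
t 3.75 pos [480.3   2.2  68.7] head -135.3 F [-0.8 -0.4  0.8] g -0.4 rel tool xy [23.3 27.9] tilt [ 0.001  0.    -1.   ] j [ 0.34  0.34 -0.55 -0.   -0.68 -1.13]
```

View pics/scene2.png

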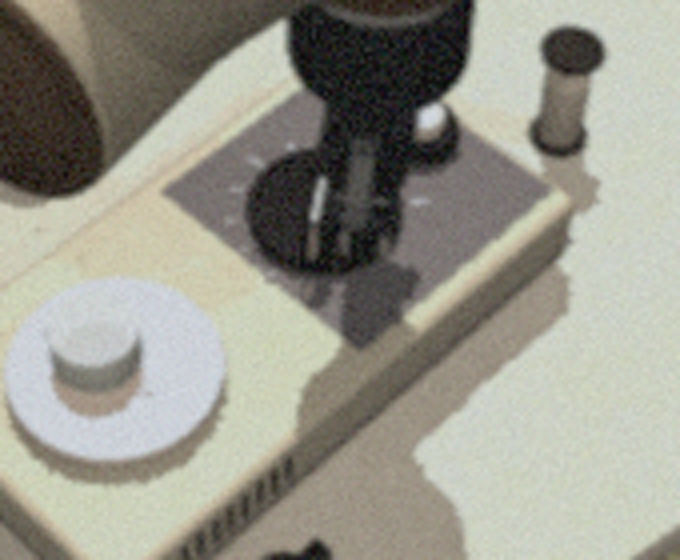

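The finger stands just right of the wing, about 6 mm from its flank. Closing to contact slowly.

Request:
drive_tool --pt "-0.002 0 0 0 0" --pt "-0.002 0 0 0 0" --pt "-0.001 0 0 0 0" --pt "0 0 0 0 0" --pt "0 0 0 0 0"

```text
clock: 4.35
position: [483.4, 5.5, 68.3]
ee_rot: [-0.38, 0.925, 0.0, -0.0]
contact_force: [-0.4, -0.1, 0.2]
gripper_width: -0.3
```

Request:
drive_tool --pt "-0.001 0 0 0 0" --pt "0 0 0 0 0"

```text
clock: 4.55
position: [484.3, 6.2, 68.3]
ee_rot: [-0.38, 0.925, -0.0, 0.0]
contact_force: [0.1, 0.8, -0.2]
gripper_width: 0.1
```

Request:
drive_tool --pt "-0.001 0 0 0 0" --pt "0 0 0 0 0"

```text
clock: 4.75
position: [485.0, 6.9, 68.3]
ee_rot: [-0.38, 0.925, -0.0, 0.0]
contact_force: [-0.5, -0.0, 0.2]
gripper_width: 0.2
```

```bash
python3 -c "
from h import *
st()"
```

```text
t 4.75 pos [485.    6.9  68.3] head -135.3 F [-0.5 -0.   0.2] g 0.2 rel tool xy [16.7 27.9] tilt [ 0.  0. -1.] j [ 0.35  0.34 -0.54  0.   -0.69 -1.14]
```

Request:
drive_tool --pt "-0.001 0 0 0 0" --pt "0 0 0 0 0"

```text
clock: 4.95
position: [485.2, 7.4, 68.2]
ee_rot: [-0.38, 0.925, 0.0, -0.0]
contact_force: [-1.0, -0.7, 0.2]
gripper_width: 0.1
```

Request:
drive_tool --pt "-0.001 0 0 0 0" --pt "0 0 0 0 0"

```text
clock: 5.15
position: [485.6, 7.9, 68.2]
ee_rot: [-0.38, 0.925, 0.0, -0.001]
contact_force: [-2.9, -1.5, 2.4]
gripper_width: -0.0
```

Request:
drive_tool --pt "-0.001 0 0 0 0" --pt "0 0 0 0 0"

```text
clock: 5.35
position: [486.0, 8.5, 68.2]
ee_rot: [-0.38, 0.925, 0.0, -0.001]
contact_force: [-4.3, -2.1, 3.4]
gripper_width: 0.1
```

Request:
drive_tool --pt "-0.0015 0.0008 0 3 0" --pt "-0.0015 0.0008 0 3 0" --pt "-0.0015 0.0008 0 3 0" --pt "-0.0015 0.0008 0 3 0" --pt "-0.0015 0.0008 0 3 0" --pt "0 0 0 0 0"

```text
clock: 5.95
position: [491.5, 17.5, 68.4]
ee_rot: [-0.256, 0.967, 0.0, 0.001]
contact_force: [0.1, -0.3, -0.3]
gripper_width: -0.2
```

```bash
cat > look.py <<'E'
import sys
from h import *
st()
k=sys.argv[1]
im,d=arm.get_image("scene");c=im[140:280,200:370]
cv2.imwrite(f"pics/s{k}.png",cv2.resize(cv2.convertScaleAbs(c,alpha=1.6),None,fx=4,fy=4,interpolation=2))
E
python3 look.py 3
```

```text
t 5.95 pos [491.5  17.5  68.4] head -150.3 F [ 0.1 -0.3 -0.3] g -0.2 rel tool xy [12.5 28.6] tilt [ 0.002  0.001 -1.   ] j [ 0.37  0.35 -0.53 -0.   -0.69 -1.42]
```

View pics/s3.png

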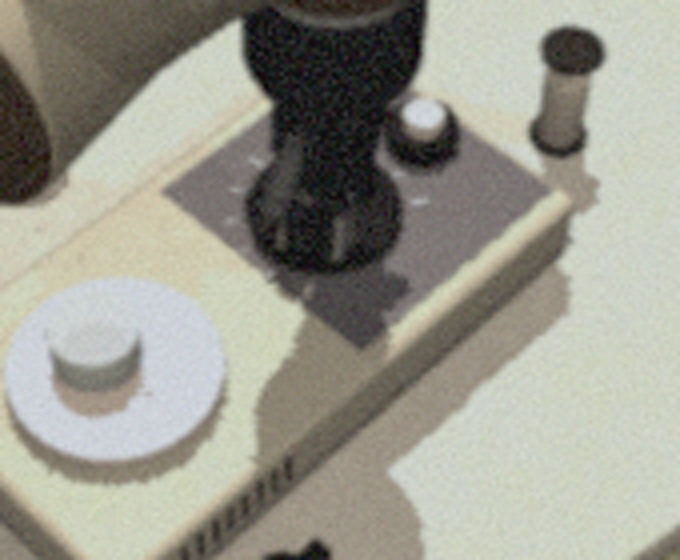

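Force dropped to zero, so the first click has snapped ahead of the finger. Next is click 2.

Request:
drive_tool --pt "-0.0013 0.0007 0 3 0" --pt "-0.0013 0.0007 0 3 0" --pt "-0.0013 0.0007 0 3 0" --pt "-0.0013 0.0007 0 3 0"

```text
clock: 6.4
position: [492.8, 21.0, 68.2]
ee_rot: [-0.153, 0.988, -0.0, -0.001]
contact_force: [-3.9, -2.9, 4.1]
gripper_width: -0.6
```

Request:
drive_tool --pt "-0.0013 0.0007 0 3 0" --pt "-0.0013 0.0007 0 3 0" --pt "-0.0013 0.0007 0 3 0" --pt "0 0 0 0 0"

```text
clock: 6.8
position: [496.6, 24.5, 68.1]
ee_rot: [-0.076, 0.997, -0.0, -0.0]
contact_force: [-1.5, 0.2, -0.4]
gripper_width: -0.3
```

```bash
python3 look.py 4
```

```text
t 6.8 pos [496.6  24.5  68.1] head -171.3 F [-1.5  0.2 -0.4] g -0.3 rel tool xy [15.8 28.4] tilt [-0.001 -0.    -1.   ] j [ 0.38  0.36 -0.51 -0.   -0.7  -1.79]
```

View pics/s4.png

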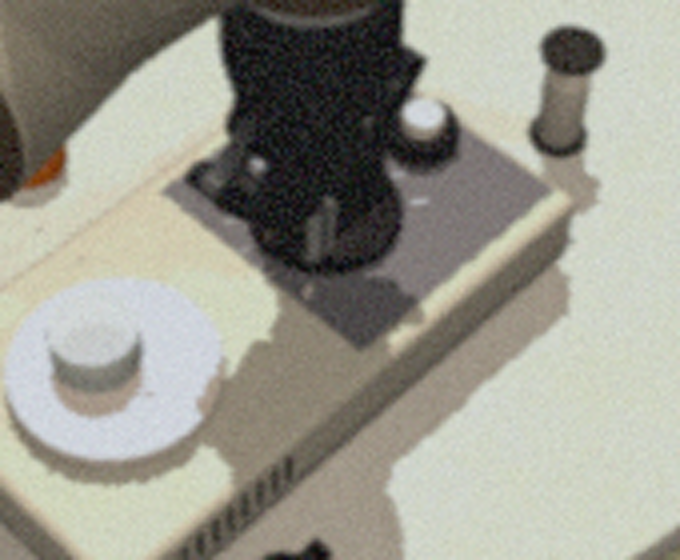

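Request:
drive_tool --pt "-0.0013 0.0007 0 3 0" --pt "-0.0013 0.0007 0 2 0" --pt "0 0 0 0 0"

```text
clock: 7.15
position: [500.7, 26.7, 68.5]
ee_rot: [-0.033, 0.999, 0.0, 0.001]
contact_force: [0.4, 0.5, -0.1]
gripper_width: -0.2
```

```bash
python3 -c "
from h import *
st()
for n in('scene','top'):
    im,d=arm.get_image(n);c=im[140:280,200:370] if n=='scene' else im[160:260,220:350]
    cv2.imwrite(f'pics/{n}5.png',cv2.resize(cv2.convertScaleAbs(c,alpha=2),None,fx=4,fy=4,interpolation=2))
"
```

```text
t 7.15 pos [500.7  26.7  68.5] head -176.2 F [ 0.4  0.5 -0.1] g -0.2 rel tool xy [13.9 28.9] tilt [ 0.003  0.001 -1.   ] j [ 0.38  0.37 -0.5   0.   -0.7  -1.88]
```

View pics/scene5.png

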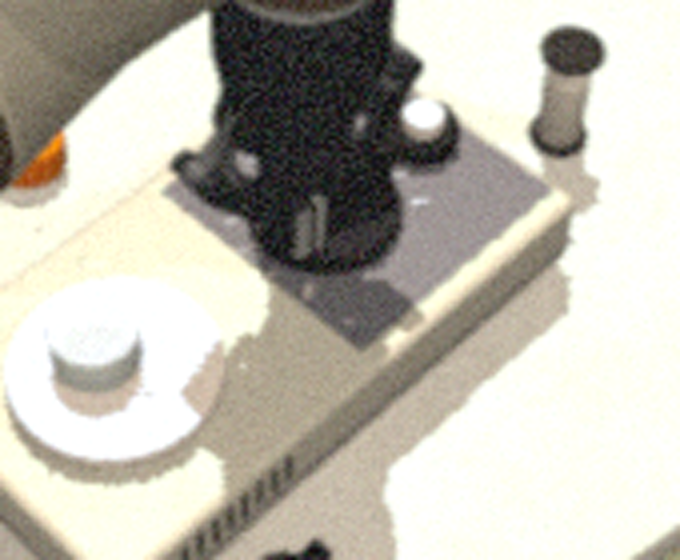

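View pics/top5.png

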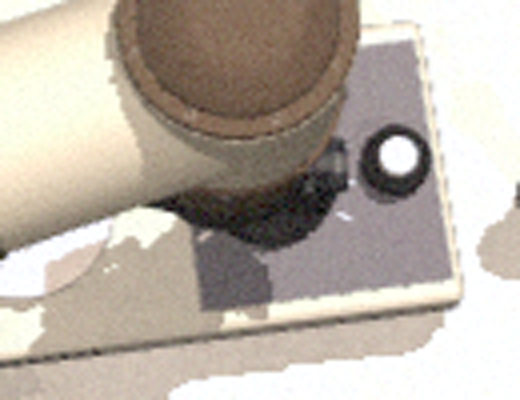

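Force is zero again, which fits click 2 (finger at about 45°, wing at 50°). The wing is hidden in both views. I'll push click 3 and then lift to check.

Request:
drive_tool --pt "-0.0012 0.0008 0 3 0" --pt "-0.0012 0.0008 0 3 0" --pt "-0.0012 0.0008 0 3 0" --pt "-0.0012 0.0008 0 3 0" --pt "-0.0012 0.0008 0 3 0" --pt "0 0 0 0 0"

```text
clock: 7.85
position: [505.0, 29.9, 68.2]
ee_rot: [0.098, 0.995, -0.0, -0.001]
contact_force: [-4.0, 1.0, 2.5]
gripper_width: 0.3
```

```bash
python3 -c "
from h import *
st()"
```

```text
t 7.85 pos [505.   29.9  68.2] head 168.7 F [-4.   1.   2.5] g 0.3 rel tool xy [17.4 28.3] tilt [-0.001 -0.    -1.   ] j [ 0.38  0.37 -0.49 -0.   -0.71 -2.15]
```

Request:
drive_tool --pt "-0.0013 0.0007 0 2 0" --pt "-0.0013 0.0007 0 2 0" --pt "0 0 0 0 0"

```text
clock: 8.15
position: [507.8, 30.6, 68.2]
ee_rot: [0.133, 0.991, -0.0, -0.001]
contact_force: [-2.6, 0.0, 1.3]
gripper_width: -0.2
```

Request:
drive_tool --pt "-0.0013 0.0007 0 2 0" --pt "0 0 0 0 0"

```text
clock: 8.35
position: [510.2, 31.1, 68.3]
ee_rot: [0.15, 0.989, 0.0, 0.0]
contact_force: [-0.2, 0.8, -0.4]
gripper_width: 0.2
```

```bash
python3 -c "
from h import *
st()"
```

```text
t 8.35 pos [510.2  31.1  68.3] head 162.8 F [-0.2  0.8 -0.4] g 0.2 rel tool xy [15.6 29. ] tilt [ 0.001  0.    -1.   ] j [ 0.38  0.38 -0.48  0.   -0.71 -2.25]
```

Force dropped again at about 63°, which fits click 3. Backing off and lifting to check by eye before the last click.

Request:
drive_tool --pt "0.005 0 0 0 0" --pt "0.005 0 0 0 0" --pt "0 0 -0.03 0 0" --pt "0 0 -0.04 0 0" --pt "0 0 -0.04 0 0" --pt "0 -0.04 -0.03 0 0" --pt "0 -0.05 0 0 0" --pt "0 -0.05 0 0 0" --pt "0 -0.03 0 0 0" --pt "0 0 0 0 0"

```text
clock: 9.35
position: [448.2, -130.5, 208.4]
ee_rot: [0.152, 0.988, 0.0, 0.0]
contact_force: [-0.9, 0.0, -0.6]
gripper_width: 0.4
```

```bash
python3 -c "
from h import *
st()
for n in('scene','top'):
    im,d=arm.get_image(n);c=im[140:280,200:370] if n=='scene' else im[160:260,200:350]
    cv2.imwrite(f'pics/{n}6r.png',im)
    cv2.imwrite(f'pics/{n}6.png',cv2.resize(cv2.convertScaleAbs(c,alpha=1.6),None,fx=4,fy=4,interpolation=2))
"
```

```text
t 9.35 pos [ 448.2 -130.5  208.4] head 162.5 F [-0.9  0.  -0.6] g 0.4 rel tool xy [  26.2 -143.9] tilt [ 0. -0. -1.] j [ 0.07  0.13 -0.4   0.   -1.04 -1.94]
```

View pics/scene6.png

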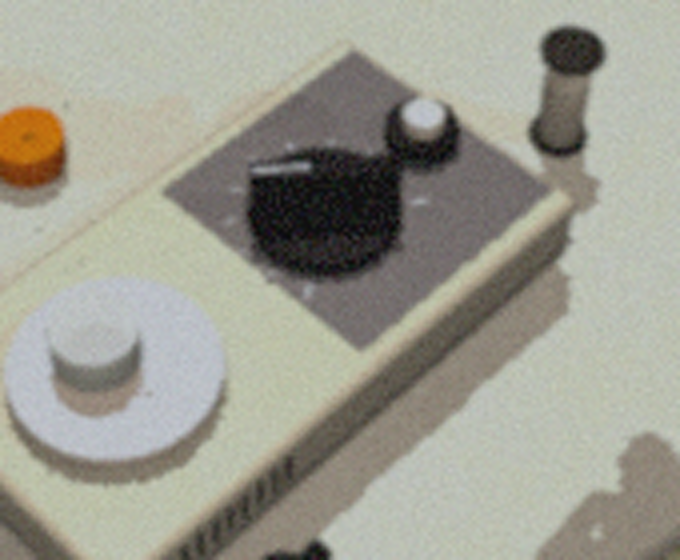

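View pics/top6.png

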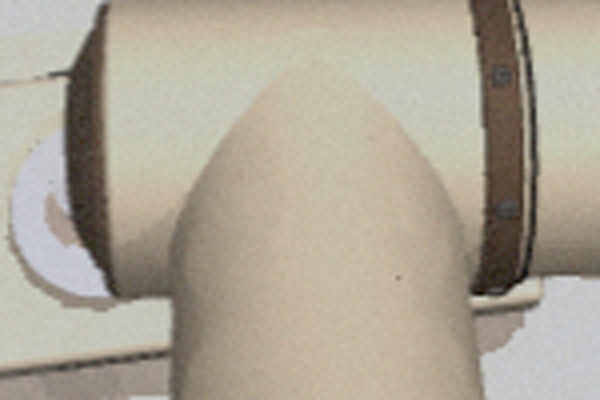

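The pointer line is now visible in the scene zoom from (250,168) to (318,165). Measuring its angle.

```bash
cat > ang.py <<'E'
import sys
from h import *
def ang(f,box):
    a,b,c0,d0=box;im=cv2.imread(f);g=im.min(2)[a:b,c0:d0]
    ys,xs=np.where(g>np.float32(sys.argv[6]));w=onplane("scene",np.c_[xs+c0,ys+a],89)[:,:2]
    l=cv2.fitLine(w.astype(np.float32),2,0,.01,.01).ravel();m=w.mean(0)
    print(len(xs),m,"line ang",np.degrees(np.arctan2(l[1],l[0])),"from axis",np.degrees(np.arctan2(*(m-A)[::-1])),np.hypot(*(m-A)))
ang(sys.argv[1],[int(v) for v in sys.argv[2:6]])
E
python3 ang.py pics/scene0.png 180 200 276 284 75; python3 ang.py pics/scene6r.png 177 186 264 281 75
python3 -c "
from h import *
for a in (34.5,59.5,84.5,109.5):
    t=np.radians(a);print(a,proj('scene',[[A[0]+r*np.cos(t),A[1]+r*np.sin(t),89] for r in (0,36)]).round(1).tolist())"
```

```text
14 [502.43419901  13.38310574] line ang -45.053886 from axis 133.96553964736935 20.261138434082792
10 [529.11953618  16.15621122] line ang 69.20496 from axis 53.9794563330914 21.459048467555323
34.5 [[281.0, 181.3], [263.1, 176.4]]
59.5 [[281.0, 181.3], [261.9, 182.5]]
84.5 [[281.0, 181.3], [264.4, 188.6]]
109.5 [[281.0, 181.3], [270.1, 193.4]]
```

The pointer tip at about pixel (262.5,182) matches the projection for position 3 (261.9,182.5), so three clicks are done. Going back for the fourth.

Request:
drive_tool --pt "0 0.04 0 0 0" --pt "0 0.05 0 0 0" --pt "0 0.05 0 0 0" --pt "0 0.03 0.03 0 0" --pt "0 0 0.02 6 0" --pt "0 0 0 6 0" --pt "0 0.008 0 0 0" --pt "0 0 0 0 0"

```text
clock: 10.25
position: [505.4, 42.8, 158.7]
ee_rot: [0.251, 0.968, 0.0, 0.001]
contact_force: [0.2, -0.5, 1.2]
gripper_width: -0.1
```

```bash
python3 -c "
from h import *
st()"
```

```text
t 10.25 pos [505.4  42.8 158.7] head 150.9 F [ 0.2 -0.5  1.2] g -0.1 rel tool xy [31.1 33.1] tilt [ 0.002  0.    -1.   ] j [ 0.41  0.25 -0.38  0.   -0.93 -2.48]
```

Request:
drive_tool --pt "-0.005 -0.005 0.02 0 0" --pt "0 0 0.03 0 0" --pt "0 0 0.02 0 0" --pt "0 0 0.015 0 0" --pt "0 0 0.005 0 0" --pt "0 0 0 0 0" --pt "-0.004 0 0 0 0" --pt "-0.004 0 0 0 0" --pt "0 0 0 0 0"

```text
clock: 11.15
position: [514.4, 30.4, 69.2]
ee_rot: [0.253, 0.967, 0.001, 0.001]
contact_force: [-0.3, 0.1, 0.1]
gripper_width: -0.2
```

```bash
python3 -c "
from h import *
st()"
```

```text
t 11.15 pos [514.4  30.4  69.2] head 150.7 F [-0.3  0.1  0.1] g -0.2 rel tool xy [17.3 26.5] tilt [ 0.002  0.001 -1.   ] j [ 0.37  0.38 -0.47  0.   -0.72 -2.46]
```

Request:
drive_tool --pt "-0.001 0.0007 0 2 0" --pt "-0.001 0.0007 0 2 0" --pt "-0.001 0.0007 0 2 0" --pt "-0.001 0.0006 0 2 0" --pt "0 0 0 0 0"

```text
clock: 11.65
position: [517.7, 30.6, 68.7]
ee_rot: [0.32, 0.947, 0.0, -0.0]
contact_force: [-2.6, 2.3, 2.2]
gripper_width: 0.5
```

Request:
drive_tool --pt "-0.0012 0.0006 0 1.5 0" --pt "0 0 0 0 0"

```text
clock: 11.85
position: [519.2, 30.3, 68.6]
ee_rot: [0.333, 0.943, 0.0, -0.0]
contact_force: [-3.1, 3.0, 3.1]
gripper_width: -0.1
```

Request:
drive_tool --pt "-0.0012 0.0006 0 1.5 0" --pt "0 0 0 0 0"

```text
clock: 12.05
position: [520.8, 30.0, 68.4]
ee_rot: [0.345, 0.939, 0.0, 0.0]
contact_force: [-2.3, 1.6, 2.1]
gripper_width: 0.0
```

```bash
python3 -c "
from h import *
st()"
```

```text
t 12.05 pos [520.8  30.   68.4] head 139.7 F [-2.3  1.6  2.1] g 0.0 rel tool xy [16.9 26.5] tilt [ 0.  0. -1.] j [ 0.37  0.39 -0.45  0.   -0.72 -2.64]
```

Force is now declining past its peak. Small steps until it snaps.

Request:
drive_tool --pt "-0.0012 0.0006 0 1.5 0" --pt "0 0 0 0 0"

```text
clock: 12.25
position: [522.5, 29.5, 68.3]
ee_rot: [0.357, 0.934, 0.0, 0.0]
contact_force: [-0.2, -0.1, -0.5]
gripper_width: 0.2
```

Request:
drive_tool --pt "-0.0008 0.0004 0 1 0" --pt "0 0 0 0 0"

```text
clock: 12.45
position: [523.3, 29.2, 68.2]
ee_rot: [0.365, 0.931, 0.0, 0.0]
contact_force: [0.0, -0.7, -0.6]
gripper_width: -0.2
```

```bash
python3 -c "
from h import *
st()"
```

```text
t 12.45 pos [523.3  29.2  68.2] head 137.1 F [ 0.  -0.7 -0.6] g -0.2 rel tool xy [15.7 26.9] tilt [ 0.001 -0.    -1.   ] j [ 0.37  0.4  -0.45  0.   -0.73 -2.69]
```

Request:
drive_tool --pt "0.005 0 0 0 0" --pt "0.005 0 0 0 0" --pt "0 0 -0.03 0 0" --pt "0 0 -0.04 0 0" --pt "0 0 -0.04 0 0" --pt "-0.015 -0.033 -0.03 0 0" --pt "-0.015 -0.033 0 0 0" --pt "-0.015 -0.033 0 0 0" --pt "-0.015 -0.033 0 0 0" --pt "0 0 0 0 0"

```text
clock: 13.45
position: [467.7, -103.7, 208.4]
ee_rot: [0.367, 0.93, -0.0, -0.0]
contact_force: [-0.1, 0.7, 0.1]
gripper_width: 0.2
```

```bash
python3 -c "
from h import *
st()
im,d=arm.get_image('scene');c=im[140:280,200:370]
cv2.imwrite('pics/scene7r.png',im)
cv2.imwrite('pics/scene7.png',cv2.resize(cv2.convertScaleAbs(c,alpha=1.6),None,fx=4,fy=4,interpolation=2))
"
```

```text
t 13.45 pos [ 467.7 -103.7  208.4] head 136.9 F [-0.1  0.7  0.1] g 0.2 rel tool xy [ -34.4 -108.2] tilt [-0.001 -0.    -1.   ] j [ 0.12  0.16 -0.37 -0.   -1.04 -2.44]
```

View pics/scene7.png

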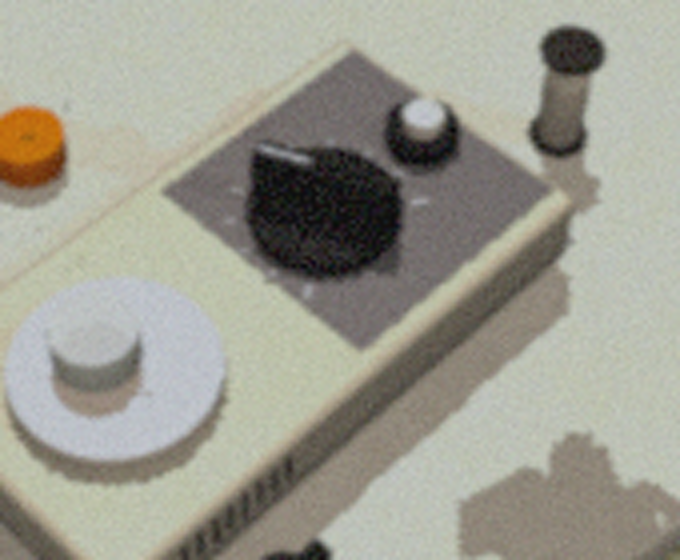

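The pointer tip at about (263,177) matches the projection for position 4 (263.1,176.4), so four clicks are done. Now locating the button precisely.

```bash
python3 -c "
from h import *
im=cv2.imread('pics/scene7r.png');g=im.min(2)[160:180,295:316]
m=(g>85).astype(np.uint8);n,l,s,c=cv2.connectedComponentsWithStats(m)
print(s,c+[295,160]);k=1+s[1:,4].argmax();print(onplane('scene',c[k]+[295,160],73))
im=cv2.imread('pics/top0.png');g=im.min(2)[188:212,308:332]
for t in(90,110,130):
  m=(g>t).astype(np.uint8);n,l,s,c=cv2.connectedComponentsWithStats(m);k=1+s[1:,4].argmax();print(s[k],onplane('top',c[k]+[308,188],73))
print(proj('top',[528.6,-70.8,73]),proj('scene',[528.6,-70.8,73]))
"
```

```text
[[  0   0  21  20 277]
 [  6   0  15  13 143]] [[303.42599278 171.79422383]
 [308.04895105 165.05594406]]
[[530.37177983 -78.5723992   73.        ]]
[19  0  5 24 76] [[532.11472343 -92.84111586  73.        ]]
[ 8  6  8  9 56] [[528.38276283 -70.75562013  73.        ]]Traceback (most recent call last):
  File "<string>", line 8, in <module>
    m=(g>t).astype(np.uint8);n,l,s,c=cv2.connectedComponentsWithStats(m);k=1+s[1:,4].argmax();print(s[k],onplane('top',c[k]+[308,188],73))
                                                                             ~~~~~~~~~~~~~~^^
ValueError: attempt to get argmax of an empty sequence
```

Request:
drive_tool --pt "-0.011 0.033 0 0 0" --pt "-0.0108 0.0325 0 0 0" --pt "0 0 0.03 0 0" --pt "0 0 0.04 0 0" --pt "0 0 0.03 0 0" --pt "0 0 0.018 0 0" --pt "0 0 0 0 0" --pt "0 0 0 0 0"

```text
clock: 14.3
position: [530.9, -67.4, 90.6]
ee_rot: [0.364, 0.931, -0.0, 0.0]
contact_force: [0.4, -0.3, -0.0]
gripper_width: -0.1
```

```bash
python3 -c "
from h import *
st()
im,d=arm.get_image('scene');c=im[140:280,200:370]
cv2.imwrite('pics/scene8.png',cv2.resize(cv2.convertScaleAbs(c,alpha=1.6),None,fx=4,fy=4,interpolation=2))
"
```

```text
t 14.3 pos [530.9 -67.4  90.6] head 137.3 F [ 0.4 -0.3 -0. ] g -0.1 rel tool xy [-55.5 -38.9] tilt [ 0. -0. -1.] j [ 0.18  0.38 -0.4   0.   -0.79 -2.49]
```

View pics/scene8.png

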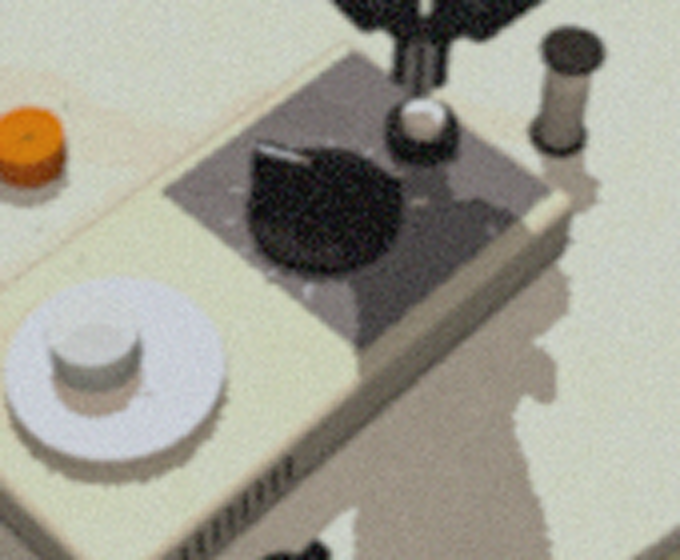

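The fingertip is directly above the button. A 4 mm correction, then a slow descent.

Request:
drive_tool --pt "-0.0005 -0.004 0 0 0" --pt "0 0 0.008 0 0" --pt "0 0 0.007 0 0" --pt "0 0 0 0 0" --pt "0 0 0 0 0"

```text
clock: 14.85
position: [527.7, -71.6, 75.0]
ee_rot: [0.365, 0.931, -0.0, -0.0]
contact_force: [-0.1, -0.6, 0.2]
gripper_width: 0.1
```

Request:
drive_tool --pt "0 0 0.002 0 0" --pt "0 0 0.002 0 0" --pt "0 0 0 0 0"

```text
clock: 15.15
position: [528.2, -71.5, 71.5]
ee_rot: [0.365, 0.931, 0.0, 0.0]
contact_force: [0.1, 0.7, 1.5]
gripper_width: -0.2
```

Request:
drive_tool --pt "0 0 0.002 0 0" --pt "0 0 0 0 0"

```text
clock: 15.35
position: [528.3, -71.4, 69.5]
ee_rot: [0.365, 0.931, 0.0, 0.0]
contact_force: [-0.6, 0.5, 2.4]
gripper_width: -0.1
```

Request:
drive_tool --pt "0 0 0.001 0 0" --pt "0 0 0 0 0"

```text
clock: 15.55
position: [528.2, -71.4, 68.6]
ee_rot: [0.365, 0.931, 0.0, 0.0]
contact_force: [0.0, 1.0, 3.0]
gripper_width: 0.2
```

Request:
drive_tool --pt "0 0 0.001 0 0" --pt "0 0 0 0 0"

```text
clock: 15.75
position: [528.2, -71.4, 68.0]
ee_rot: [0.365, 0.931, 0.0, 0.0]
contact_force: [-0.7, -0.5, 6.3]
gripper_width: 0.1
```

Request:
drive_tool --pt "0 0 0.001 0 0" --pt "0 0 0 0 0"

```text
clock: 15.95
position: [528.3, -71.5, 67.9]
ee_rot: [0.365, 0.931, 0.0, 0.001]
contact_force: [-3.0, 0.5, 12.5]
gripper_width: -0.2
```

Request:
drive_tool --pt "0 0 0.001 0 0" --pt "0 0 0 0 0"

```text
clock: 16.15
position: [528.4, -71.5, 67.8]
ee_rot: [0.365, 0.931, -0.0, 0.001]
contact_force: [-5.3, 2.1, 17.5]
gripper_width: 0.1
```

It hit a hard stop at z ≈ 67.9, with the force rising from 3 N to 17 N, so the button is at the bottom. Releasing straight up and moving clear.

Request:
drive_tool --pt "0 0 -0.004 0 0" --pt "0 0 -0.01 0 0" --pt "0 0 -0.03 0 0" --pt "0 0 -0.04 0 0" --pt "0 0 -0.04 0 0" --pt "0.022 -0.04 -0.03 0 0" --pt "0.022 -0.04 0 0 0" --pt "0 -0.04 0 0 0" --pt "0 0 0 0 0" --pt "0 0 0 0 0"

```text
clock: 17.15
position: [416.9, -128.7, 216.9]
ee_rot: [0.366, 0.931, 0.0, 0.0]
contact_force: [0.3, 0.1, -0.3]
gripper_width: 0.2
```

```bash
python3 -c "
from h import *
st()
im,d=arm.get_image('scene');c=im[140:310,170:370]
cv2.imwrite('pics/scene9r.png',im)
cv2.imwrite('pics/scene9.png',cv2.resize(cv2.convertScaleAbs(c,alpha=1.6),None,fx=3.5,fy=3.5,interpolation=2))
a=cv2.imread('pics/scene0.png')[140:310,170:370];f=cv2.absdiff(cv2.GaussianBlur(a,(5,5),0),cv2.GaussianBlur(c,(5,5),0))
cv2.imwrite('pics/diff9.png',cv2.resize(cv2.convertScaleAbs(f,alpha=3),None,fx=3.5,fy=3.5))
"
```

```text
t 17.15 pos [ 416.9 -128.7  216.9] head 137.1 F [ 0.3  0.1 -0.3] g 0.2 rel tool xy [ -13.9 -161.2] tilt [ 0.  0. -1.] j [ 0.08  0.07 -0.45 -0.   -1.05 -2.39]
```

View pics/scene9.png

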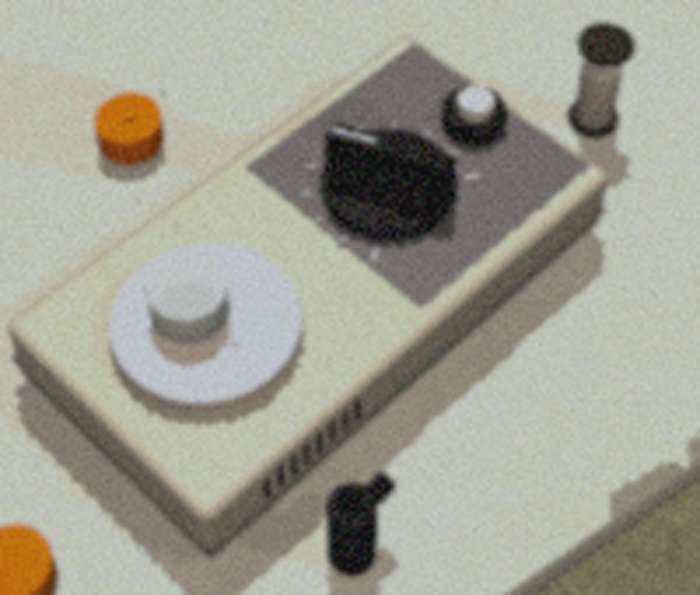

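View pics/diff9.png

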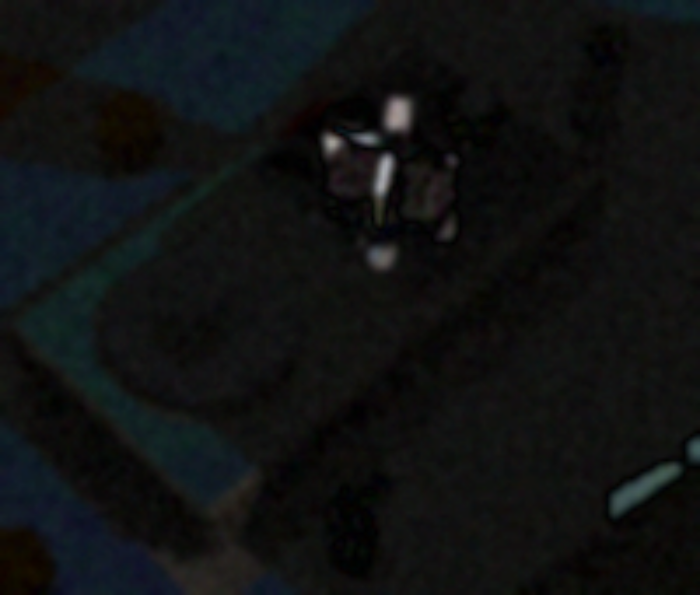

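The image difference shows only the dial wing changed, apart from lighting and shadow. The hot plate, beaker, case and post holder have not moved, and the button is up. The pointer tip at zoom (330,130), about image (264,177), is position 4.

```bash
python3 -c "
from bench import arm
print(arm.job_done())"
```

```text
the job is handed in; nothing more can be done
None
```

The dial is four clicks on, the button has been pressed fully down and come up again, and the job is handed in at about 17 s of robot time.

- **Dial:** I pushed the wing's anticlockwise flank at the pointer end with the closed fingertips, one click at a time, and the force dropped to zero at each snap. Both wing checks in the scene camera agreed with the projected stops: position 3 before the last click, and position 4 after it (pointer tip near pixel (263,177), predicted (263.1,176.4)).
- **Button:** I pressed it straight down to a hard stop at z ≈ 67.9 mm, where the force rose from 3 N to 17 N. I then released it, and the last picture shows it up.
- **Surroundings:** The before/after difference image showed only the wing changed, apart from lighting and shadow. The hot plate, beaker, case and post holder had not visibly moved. The arm ended clear, with about 0 N of force.
- **Checks that failed or disagreed:**
  - The top view was blocked by the arm both times I tried it during the work, so it gave no check on the dial.
  - A line fit to the pointer at position 3 gave 69° and its centre 54°, against 59.5° expected. I relied on the pointer tip position instead.
  - A rough scene-camera fix on the button came out about 8 mm to the right of the top-view one. I used the top-view value, which agreed with the housing geometry.

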